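# Hang the bench pipette up with its neighbours

### The job

Take the pipette that lies on the low bench rest: lift it a little so that its handle clears the lip, draw it back head first until its tip is out from under the keeper bar, and lift it out. With the fingers pointing down, loosen your grip on its two side studs so that it swings tip down between the fingertips, and tighten again. Then hang it upright by its collar on the free fork of the stand, the one above the small dish, let go of it, never let it drop onto the bench and leave everything else where it is.

Things in the scene. Friction and masses are not known exactly. Their poses are not given: they have to be found in the camera images.
- pipette_grip (a point): pipette on the rest: point on its axis midway between its two side studs (round grey discs 10 mm across, 28 mm apart over their faces along own y). Own x runs along the pipette to its head (up when hung); y is level on the rest, this point 40 mm above the bench. White handle 22 (y) x 24 (z) mm, x = -50 to 22; plunger with 16 mm button to x = 37. Pinch the studs along y.
- pipette_barrel (a point): middle of the steel barrel, 94 mm tipwards of the studs; same axes. 14 mm thick, from the collar to 130 mm tipwards. Whole mass 0.11 to 0.18 kg, its centre about 65 mm tipwards of the studs. Pinched at 40 N or more the pipette keeps its angle; eased slowly, it starts to swing about the studs at 12 to 20 N on a finger, may stop short of upright till 3 to 6 N, and slides out below about 2 N.
- pipette_collar (a point): centre of the underside (the face towards the tip) of the round collar, 58 mm tipwards of the studs; collar 36 mm across, 8 mm thick; same axes
- pipette_tip (a point): the end of the thin tip (9, then 6 mm thick), 190 mm tipwards of the studs; same axes
- rest: low aluminium bench rest, fixed, 215 x 48 mm, base 6 mm thick; origin on the bench under the pipette's axis, 50 mm tipwards of the studs; x axis along the pipette to its head. The handle's head end lies on a ledge 18 mm wide, top 28 mm high, x = 65 to 73.5; the barrel in an open-topped notch 17 mm wide, cheeks 28 mm wide overall and 40 mm high, x = -42 to -30
- rest_lip (a point): top of the outer edge of the lip behind the handle's head end: 18 mm wide, 34 mm high (6 mm above the handle's underside), 4.5 mm thick along x; rest's axes
- rest_keeper (a point): middle of the underside, 60 mm above the bench, of the keeper bar across the thin tip: 6 mm wide along x, top 66 mm high, on posts 28 mm apart inside; rest's axes. Lift the pipette level by 8 to 12 mm, draw it 35 to 50 mm along the rest's x, then it can go up
- stand: white pipette stand, fixed; origin on the bench below the middle fork; x axis points from the forks' open ends to the open back frame (two end posts and a top rail, x = 62 to 72, 170 mm high). Base 150 x 270 mm (x = -70 to 80), 8 mm thick. Three equal forks side by side, centres at x = 0, y = -85, 0 and 85 mm
- fork_mid (a point): centre of the middle fork at prong-top height, 170 mm; stand's axes. A fork is two prongs along x, 24 mm apart inside, 8 mm wide, 10 mm deep, from x = -30 (open end) to the rail, with end lips x = -30 to -24 and a stop bar x = 24 to 30, all 179 mm high. The barrel enters between the prongs from the open end with the collar above the lips, then the collar goes down onto the prongs
- dish: small white dish, 44 mm across, 14 mm high, fixed, standing on the stand's base exactly below the centre of the free fork; origin at its underside, 8 mm above the bench
- neighbour_a: another pipette of the same shape and size, hanging loose in one of the other two forks; origin midway between its studs, z axis up along it, 228 mm above the bench; its top is 265 mm high
- neighbour_b: the third pipette, as neighbour_a, in the remaining fork
- jar: amber jar, 52 mm across, 66 mm high, standing in front of the stand; origin at its underside
- vial_a: small glass vial, 24 mm across, 55 mm high, beside the rest; origin at its underside
- vial_b: another such vial on the rest's other side
- petri: closed petri dish, 90 mm across, 20 mm high; origin at its underside
- bottle: small white bottle, 56 mm across, 120 mm high, in the middle at the back; origin at its underside
There are look-alikes about, which are no part of the job. What is shaped like the part that bears pipette_grip but green is not meant.

How it is judged:
On the way:
1. the pipette hangs tip down, within 0.4 rad of upright, held tight again at its studs by fingers that point down (within 0.7 rad), its tip off the bench (angle between pipette_grip's own x axis and vertical below 0.4 rad and distance between the grasp point and pipette_grip below 0.03 m and angle between the grasp point's own z axis and vertical above 2.44 rad and contact force between the fingers and pipette above 8 N and height (world z) of pipette_tip above 0.004 m), for 0.2 s.
At the end, for the whole second after the job is handed in: the pipette hangs at rest and released on the free fork: collar on the prongs (170 mm high, -4/+5 mm) and centred over the dish within 13 mm, upright within 0.12 rad (horizontal distance between pipette_collar and dish below 0.013 m and height (world z) of pipette_collar between 0.166 and 0.175 m and angle between pipette_grip's own x axis and vertical below 0.12 rad and linear speed of pipette below 0.03 m/s and contact force between the fingers and pipette below 0.1 N); the robot touches nothing.
It fails at once if the pipette is dropped onto the bench (its studs come below 30 mm) (height (world z) of pipette_grip below 0.03 m).
It fails at once if a hanging neighbour is shifted by more than 25 mm (distance of any of neighbour_a, neighbour_b from where it was at the start of the episode above 0.025 m).
It fails at once if a bystander is shifted by more than 25 mm (distance of any of jar, vial_a, vial_b, petri, bottle from where it was at the start of the episode above 0.025 m).
It also fails if it takes over 59 s, if anything falls off the work surface, if the arm or the gripper's body presses on something with over 40 N, if the wrist force passes 120 N, or if a joint passes its speed limit or range.

### The arm

A 6-joint arm with a two-finger parallel gripper is mounted at the origin on the work surface. World frame = base frame: x ahead of the robot, y to its left, z up, the work surface at z = 0. Lengths are in m, angles in rad, forces in N, time in s.
With the tool pointing down it reaches from about 0.375 to 0.9 m from the base axis. Payload 3.1 kg.
Tool frame: the origin (TCP) lies between the finger pads; the fingertips stand 22 mm ahead of it and the grasp point (between the pads) lies 3 mm ahead of it; z points along the fingers, y is the line along which they close (so a half turn about z gives the same grasp; the last joint's range is limited). The gripper opens to 87 mm and grips with 3 to 60 N. Pads are 19 mm wide; open, the fingers measure 117 mm over their backs; the gripper's body (75 mm by 190 mm) begins 51 mm behind the grasp point.
Start: joints at [1.117, 0.527, 1.433, -0, 1.181, -0.178], TCP at [0.17, 0.601, 0.245] pointing down, gripper open.
Joint ranges: [-3.08, 3.08], [-0.75, 2.2], [0.22, 2.44], [-1.43, 4.57], [0, 2.65], [-2.85, 2.85]. Speed limits (rad/s): [2.79, 2.79, 3.14, 3.14, 3.14, 3.14].

### API

Orientations are given as a unit quaternion [x, y, z, w].
In Python, from rig import robot gives the robot as it stands.
- The arm moves only by the tool move_arm, never from a script. Its argument "series" is text: rows parted by semicolons, each of 6 numbers parted by spaces: the shift along the tool's x, y, z in mm, then the turn, a rotation vector about the tool's x, y, z in degrees. In form: dx dy dz ax ay az; .... A call has 1 to 8 rows; each row is the pose to reach, as a shift and turn from the pose commanded when the call began, along the tool's axes at that moment; what a row does not reach only later rows make up. A row lasts 1/12 s, in which the tool goes at most 41.7 mm and 7.16 degrees, less where a joint would pass 70% of its speed; a pose out of reach is approached as far as the arm can. A call with a gripper value outside its range is refused whole. "jaw" is the opening, from 0 (shut) to 1 (fully open), set as the call begins (left out, the last holds). The fingers move at their own pace and stop on an object; "newtons" is the grip in N (left out, the last holds). Time passes only in rows, so rows that repeat a pose let the fingers close. It gives the time, the measured TCP pose, the force, the opening and the grip force at its end, in the units of the state.
- robot.get_obs(): the state, without advancing time (a new reading comes with each control period).
- robot.camera(name): name is "scene" or "top" or "wrist"; returns a dict with "img" (480x640x3 uint8, red, green, blue), "mtx" (3x3 intrinsics, pixels), "world_to_cam" (4x4, takes a point from world to camera coordinates). Camera axes: x right, y down, z forward; pixel columns grow to the right and rows downward; lengths in m; the calibration is good to about 2 mm. A picture is of the moment at which its call begins. There is no depth.
- robot.hand_in(): hands the job in; it is judged then, once.
Trained networks look in a picture, given as the dict that the camera call returned (one of the last four; its "shot" number tells which), for a name from the list of things; names that differ only in an ending like _2 or _b are one class to them, and where a whole thing is asked for, a point or a joint stands for the part that bears it (a point fixed in the world has none). Each returns a list of dicts, best first, with "p" (0 to 1); they miss things now and then, are a little off and sometimes report something else, mostly with a low value. They report only what shows in the picture. A call takes as long as a camera call. They do not tell look-alikes from the thing itself.
- robot.search_frame(picture, thing): "xyz" ([x, y, z] in m, in world coordinates, good to about 4 mm: the middle of the surface that is visible of it).
- robot.tip_of(picture, thing): "xyz" ([x, y, z] in m, in world coordinates, good to about 4 mm: a listed point, or the origin of a listed thing).
The state is a dict: "time": time; "q": joint angles; "joint_velocities": joint speeds; "joint_torque": joint torques, N m; "position": TCP position; "tool_rot": TCP orientation; "ft_force": force on the tool from outside, world axes, zero at the start; "moment": the same for the moment, N m; "grip_width": finger opening in m; "grip_force": force on a finger pad.
Only numpy, scipy, OpenCV 4.12 (cv2) and the standard library are available. Lean on these libraries where they do the work, as an engineer would, in place of code of your own. Each camera call takes 0.05 s, during which the arm holds its last target. There are 200 camera calls.

## Working session

There is one attempt and no reset: what is moved stays moved. The work goes in short steps, Python scripts to look and compute and a tool call to move; the robot and the scene stay as the last step left them, time stands still between calls to the robot, and variables do not carry over. Pictures are saved under pics/ and viewed, at most 12 in all, crops included, and the job is handed in when it is done.

Besides the shell and the picture viewer there is one more tool, called in YAML: its name, and indented under it one key for each argument. move_arm: Moves the arm, as the interface text tells. Its arguments: {"type":"object","properties":{"series":{"type":"string"},"jaw":{"type":"number"},"newtons":{"type":"number"}},"required":["series"]}

```bash
mkdir -p pics; cat > h.py <<'E'
import numpy as np, cv2
from rig import robot
from scipy.spatial.transform import Rotation as R
np.set_printoptions(precision=4,suppress=True)
def shot(n,f=None):
    c=robot.camera(n)
    if f: cv2.imwrite('pics/'+f,c['img'][:,:,::-1])
    return c
def proj(c,p):
    q=c['world_to_cam']@np.append(p,1); u=c['mtx']@q[:3]; return u[:2]/u[2]
def ray(c,uv,z):
    M=c['world_to_cam'];Rm=M[:3,:3];o=-Rm.T@M[:3,3]
    d=Rm.T@np.linalg.inv(c['mtx'])@np.array([uv[0],uv[1],1.]); return o+d*(z-o[2])/d[2]
def tool(p,o=None):
    """world point -> mm in the tool axes"""
    o=o or robot.get_obs(); return R.from_quat(o['tool_rot']).inv().apply(np.array(p)-o['position'])*1000
E
python3 - <<'E'
from h import *
cs={n:shot(n,n+'0.png') for n in('scene','top')}
for n,c in cs.items():
    print(n)
    for t in ['pipette_grip','pipette_collar','pipette_barrel','pipette_tip','rest','rest_lip','rest_keeper','stand','fork_mid','dish','neighbour_a','jar','vial_a','petri','bottle']:
        for d in robot.tip_of(c,t)[:4]:
            print(t,round(d['p'],2),np.array(d['xyz']),proj(c,d['xyz']).round())
o=robot.get_obs();print(o['time'],o['tool_rot'],o['position'])
E
```

```text
scene
pipette_grip 0.76 [ 0.207  -0.381   0.0241] [196. 221.]
pipette_grip 0.71 [ 0.3111 -0.2632  0.0243] [227. 246.]
pipette_grip 0.68 [ 0.6022 -0.1537  0.0355] [234. 320.]
pipette_grip 0.54 [0.5604 0.3031 0.0091] [463. 345.]
pipette_collar 0.92 [ 0.569  -0.201   0.0371] [217. 307.]
pipette_collar 0.91 [ 0.3009 -0.1992  0.0179] [253. 248.]
pipette_collar 0.85 [ 0.2317 -0.4314  0.015 ] [175. 227.]
pipette_barrel 0.81 [ 0.2966 -0.1665  0.0155] [267. 250.]
pipette_barrel 0.71 [ 0.2451 -0.4669  0.0169] [160. 227.]
pipette_barrel 0.57 [0.6966 0.0136 0.0008] [306. 377.]
pipette_barrel 0.49 [0.5679 0.2208 0.1683] [428. 276.]
pipette_tip 0.6 [ 0.2896 -0.5519  0.0004] [123. 238.]
pipette_tip 0.59 [ 0.2875 -0.0725  0.0062] [305. 255.]
pipette_tip 0.56 [ 0.4973 -0.3134  0.0386] [178. 281.]
rest 0.67 [ 0.5748 -0.1923  0.0015] [221. 323.]
rest_lip 0.57 [ 0.6163 -0.1258  0.0382] [245. 325.]
rest_keeper 0.66 [ 0.5101 -0.2919  0.059 ] [184. 278.]
stand 0.7 [ 0.5656  0.2224 -0.0013] [421. 346.]
fork_mid 0.71 [0.5662 0.221  0.1652] [428. 277.]
fork_mid 0.45 [ 0.45    0.1351 -0.0019] [383. 306.]
fork_
[... 1418 characters left out ...]
[406. 234.]
stand 0.88 [0.5719 0.2227 0.0012] [221. 211.]
fork_mid 0.9 [0.5661 0.2238 0.1702] [210. 199.]
fork_mid 0.62 [0.5731 0.1381 0.2269] [242. 192.]
dish 0.44 [0.5565 0.3042 0.0076] [192. 215.]
neighbour_a 0.76 [0.5771 0.1388 0.2319] [241. 189.]
neighbour_a 0.7 [0.567  0.2221 0.2279] [206. 193.]
jar 0.75 [ 0.449   0.1376 -0.0042] [250. 255.]
jar 0.29 [0.5742 0.1409 0.2307] [240. 191.]
vial_a 0.65 [ 0.5836 -0.2891 -0.0001] [400. 213.]
vial_a 0.45 [ 0.4805 -0.2027 -0.0008] [370. 247.]
vial_a 0.28 [ 0.6162 -0.1297  0.034 ] [346. 197.]
petri 0.79 [0.4424 0.0024 0.0027] [298. 259.]
bottle 0.93 [ 0.6994  0.0184 -0.0021] [294. 171.]
1.6 [ 0.1375  0.9905 -0.      0.    ] [0.1702 0.6014 0.2445]
```

View pics/scene0.png

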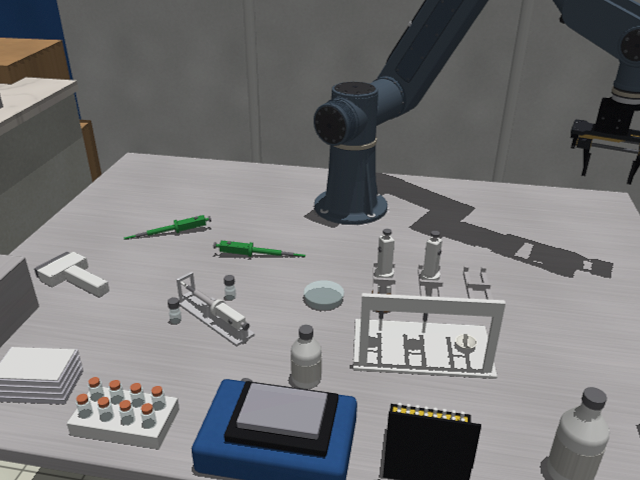

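View pics/top0.png

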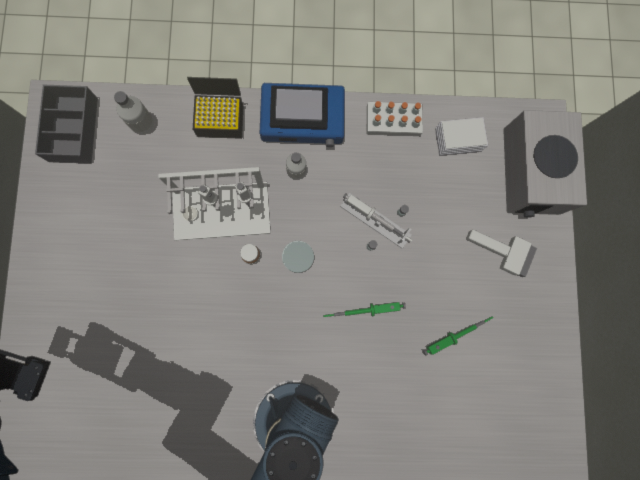

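The scene view shows the white pipette on the rest around (225,315) px with its head toward the viewer, and the two green look-alikes at (170,228) and (260,250). The top view shows the rest at (375,220), the stand at (215,205), and the free fork above the dish at (192,215). The network positions agree with the pictures. I'm heading for the rest.

move_arm:
  series: "0 0 -40 0 0 0; 0 0 -80 0 0 0; -30 -30 -110 0 0 7; -618 -606 -110 0 0 107; -618 -606 -110 0 0 107; -618 -606 -110 0 0 107; -618 -606 -110 0 0 107; -618 -606 -110 0 0 107"
  jaw: 1
  newtons: 50

```text
time: 2.27
position: [0.2906, 0.3891, 0.3504]
tool_rot: [0.492, 0.871, 0.0, 0.0]
ft_force: [0.4, 0.8, -0.5]
grip_width: 0.0869
grip_force: 0.0
```

```bash
cat >> h.py <<'E'
def go(p,yaw,o=None):
    """shift mm + turn about tool z for tool down with tool-y yaw (deg)"""
    o=o or robot.get_obs(); a=np.radians(yaw); y=np.array([np.cos(a),np.sin(a),0]); z=np.array([0,0,-1.]); x=np.cross(y,z)
    Rt=R.from_matrix(np.array([x,y,z]).T); r=R.from_quat(o['tool_rot']).inv()*Rt
    print('t',o['time'],'pos',o['position'],'shift',tool(p,o).round(1),'turn',np.degrees(r.as_rotvec()).round(2))
E
python3 -c "
from h import *
go([.58,-.165,.25],-33.4)"
```

```text
t 2.2667 pos [0.2906 0.3891 0.3504] shift [-624.   -38.3  100.4] turn [ 0.04 -0.03 64.48]
```

move_arm:
  series: "-624 -38 0 0 0 64; -624 -38 0 0 0 64; -624 -38 0 0 0 64; -624 -38 0 0 0 64; -624 -38 0 0 0 64; -624 -38 0 0 0 64; -624 -38 0 0 0 64; -624 -38 0 0 0 64"

```text
time: 2.93
position: [0.4467, 0.0943, 0.3505]
tool_rot: [0.849, 0.528, 0.0, 0.0]
ft_force: [1.8, 0.5, -0.1]
grip_width: 0.0871
grip_force: 0.0
```

```bash
python3 -c "
from h import *
go([.58,-.165,.25],-33.4)"
```

```text
t 2.9333 pos [0.4467 0.0943 0.3505] shift [-173.6  234.2  100.6] turn [ 0.04 -0.04  7.12]
```

move_arm:
  series: "-174 234 100 0 0 7.1; -174 234 100 0 0 7.1; -174 234 100 0 0 7.1; -174 234 100 0 0 7.1; -174 234 100 0 0 7.1; -174 234 100 0 0 7.1; -174 234 100 0 0 7.1; -174 234 100 0 0 7.1"

```text
time: 3.6
position: [0.5823, -0.1675, 0.2481]
tool_rot: [0.88, 0.476, -0.0, 0.001]
ft_force: [0.9, 0.7, -0.1]
grip_width: 0.0872
grip_force: 0.0
```

```bash
python3 - <<'E'
from h import *
c=shot('wrist','w1.png')
for t in ['pipette_grip','pipette_collar','pipette_barrel','pipette_tip','rest','rest_lip','rest_keeper']:
    for d in robot.tip_of(c,t)[:2]:
        print(t,round(d['p'],2),np.array(d['xyz']),proj(c,d['xyz']).round())
for s in (-1,1):print(proj(c,[.598-.014*.835*s,-.151+.014*.55*s,.04]))
go([.599,-.151,.043],-33.4)
E
```

```text
pipette_grip 0.9 [ 0.6011 -0.1548  0.0431] [321. 190.]
pipette_collar 0.66 [ 0.5673 -0.1968  0.0403] [315. 248.]
pipette_barrel 0.73 [ 0.5472 -0.2356  0.0372] [320. 290.]
pipette_barrel 0.43 [ 0.5812 -0.2893  0.0006] [373. 299.]
pipette_tip 0.9 [ 0.4986 -0.3093  0.0388] [319. 371.]
rest 0.96 [ 0.5748 -0.1938  0.002 ] [319. 230.]
rest 0.55 [ 0.4816 -0.206   0.0016] [252. 286.]
rest_lip 0.75 [ 0.6174 -0.1296  0.0384] [321. 156.]
rest_keeper 0.93 [ 0.507  -0.2921  0.0578] [317. 365.]
rest_keeper 0.54 [0.4436 0.0034 0.0004] [ 92. 136.]
[331.4922 188.322 ]
[300.0939 188.2456]
t 4.0 pos [ 0.5804 -0.1609  0.251 ] shift [ 18.3  10.2 208. ] turn [ 0.04 -0.02  0.5 ]
```

View pics/w1.png

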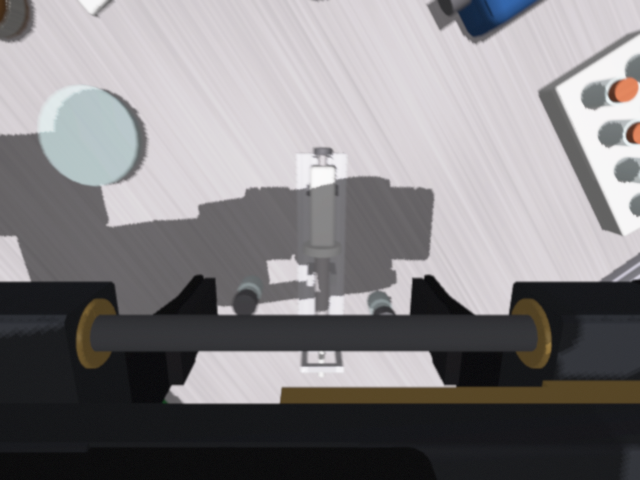

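The wrist view shows the pipette vertical in the image. Its head is at (322,155), the studs near (309,190) and (337,190), and the collar at (320,250). The network's grip point at (321,190) matches. I'll re-measure now that the arm is still.

```bash
python3 - <<'E'
from h import *
P={}
for k in range(2):
    c=shot('wrist','w2.png')
    for t in ['pipette_grip','pipette_collar','pipette_tip','rest','rest_lip','rest_keeper']:
        d=robot.tip_of(c,t)
        if d: P.setdefault(t,[]).append(d[0]['xyz'])
for t in P: P[t]=np.mean(P[t],0); print(t,P[t],proj(c,P[t]).round(1))
cv2.imwrite('pics/w2c.png',cv2.resize(c['img'][100:300,220:420,::-1],None,fx=3,fy=3,interpolation=cv2.INTER_CUBIC))
d=P['rest_lip']-P['rest_keeper'];a=np.degrees(np.arctan2(d[1],d[0]));print(a)
go([.601,-.154,.043],a-90)
E
```

```text
pipette_grip [ 0.5999 -0.1565  0.0416] [326.  196.4]
pipette_collar [ 0.5674 -0.1994  0.0381] [321.1 252.3]
pipette_tip [ 0.4977 -0.3096  0.0401] [322. 374.]
rest [ 0.5739 -0.1939  0.0016] [322.8 233.9]
rest_lip [ 0.6136 -0.1274  0.035 ] [321.1 159.8]
rest_keeper [ 0.5092 -0.2928  0.0595] [323.2 367.7]
57.76477644165196
t 4.7 pos [ 0.5807 -0.1625  0.25  ] shift [ 18.3  12.4 207. ] turn [-0.01  0.   -0.78]
```

View pics/w2c.png

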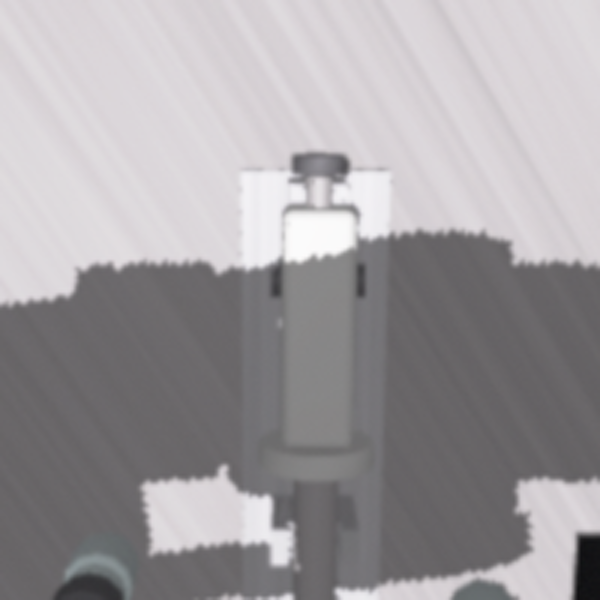

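In the crop the studs are at (277,280) and (361,280), so their midpoint is (326.3,193.3) in the full image. The handle axis is nearly vertical in the image.

```bash
python3 - <<'E'
from h import *
c=shot('wrist')
g=ray(c,(326.3,193.3),.042); b=ray(c,(324.8,282),.040); f=ray(c,(326.7,156),.040)
print(g,b,f); d=f-b; a=np.degrees(np.arctan2(d[1],d[0])); print(a)
go([g[0],g[1],.043],a-90)
E
```

```text
[ 0.6016 -0.1546  0.042 ] [ 0.5544 -0.2261  0.04  ] [ 0.6195 -0.1273  0.04  ]
56.61449904051561
t 4.75 pos [ 0.5807 -0.1625  0.25  ] shift [ 18.1  13.3 207. ] turn [-0.01  0.    0.37]
```

move_arm:
  series: "18 13 40 0 0 0; 18 13 80 0 0 0; 18 13 120 0 0 0; 18 13 150 0 0 0; 18 13 180 0 0 0; 18 13 207 0 0 0; 18 13 207 0 0 0; 18 13 207 0 0 0"

```text
time: 5.42
position: [0.6004, -0.1541, 0.0418]
tool_rot: [0.879, 0.477, -0.001, -0.001]
ft_force: [0.0, -0.2, -0.3]
grip_width: 0.087
grip_force: 0.0
```

```bash
python3 - <<'E'
from h import *
go([.6016,-.1546,.043],-33.4)
print(robot.get_obs()['ft_force'])
E
```

```text
t 5.4167 pos [ 0.6004 -0.1541  0.0418] shift [ 0.2  1.2 -1.2] turn [-0.21  0.03  0.39]
[ 0.0246 -0.2406 -0.2596]
```

move_arm:
  series: "0 1 -1 0 0 0; 0 1 -1 0 0 0; 0 1 -1 0 0 0; 0 1 -1 0 0 0; 0 1 -1 0 0 0; 0 1 -1 0 0 0; 0 1 -1 0 0 0; 0 1 -1 0 0 0"
  jaw: 0
  newtons: 50

```text
time: 6.08
position: [0.6023, -0.155, 0.0443]
tool_rot: [0.879, 0.477, 0.0, 0.0]
ft_force: [0.4, 0.5, -0.3]
grip_width: 0.0416
grip_force: 0.0
```

move_arm:
  series: "0 0 0 0 0 0; 0 0 0 0 0 0; 0 0 0 0 0 0; 0 0 0 0 0 0; 0 0 0 0 0 0; 0 0 0 0 0 0"

```text
time: 6.58
position: [0.6022, -0.1549, 0.044]
tool_rot: [0.879, 0.477, -0.0, -0.0]
ft_force: [0.4, 0.2, -0.5]
grip_width: 0.0266
grip_force: 50.0
```

move_arm:
  series: "0 0 -2 0 0 0; 0 0 -4 0 0 0; 0 0 -6 0 0 0; 0 0 -8 0 0 0; 0 0 -10 0 0 0; 0 0 -10 0 0 0; 0 0 -10 0 0 0; 0 0 -10 0 0 0"

```text
time: 7.25
position: [0.6022, -0.155, 0.0541]
tool_rot: [0.879, 0.477, -0.0, -0.0]
ft_force: [0.6, -0.0, -1.8]
grip_width: 0.0266
grip_force: 50.0
```

```bash
python3 - <<'E'
from h import *
c=shot('scene')
for t in ['pipette_grip','pipette_tip','pipette_collar','pipette_barrel','rest_keeper']:
    for d in robot.tip_of(c,t)[:3]: print(t,round(d['p'],2),np.array(d['xyz']))
c=shot('wrist','w3.png')
cv2.imwrite('pics/s3c.png',cv2.resize(robot.camera('scene')['img'][240:360,140:300,::-1],None,fx=5,fy=5,interpolation=cv2.INTER_CUBIC))
E
```

```text
pipette_grip 0.81 [ 0.2041 -0.3787  0.0273]
pipette_grip 0.6 [ 0.6042 -0.1531  0.0469]
pipette_tip 0.81 [ 0.288  -0.5492  0.0022]
pipette_tip 0.54 [ 0.2867 -0.0726  0.0035]
pipette_collar 0.79 [ 0.5687 -0.2019  0.043 ]
pipette_collar 0.55 [ 0.2305 -0.431   0.0128]
pipette_collar 0.5 [ 0.3026 -0.201   0.0187]
pipette_barrel 0.77 [ 0.2458 -0.467   0.0179]
pipette_barrel 0.49 [ 0.2984 -0.1696  0.0142]
rest_keeper 0.69 [ 0.5073 -0.2885  0.0594]
```

View pics/s3c.png

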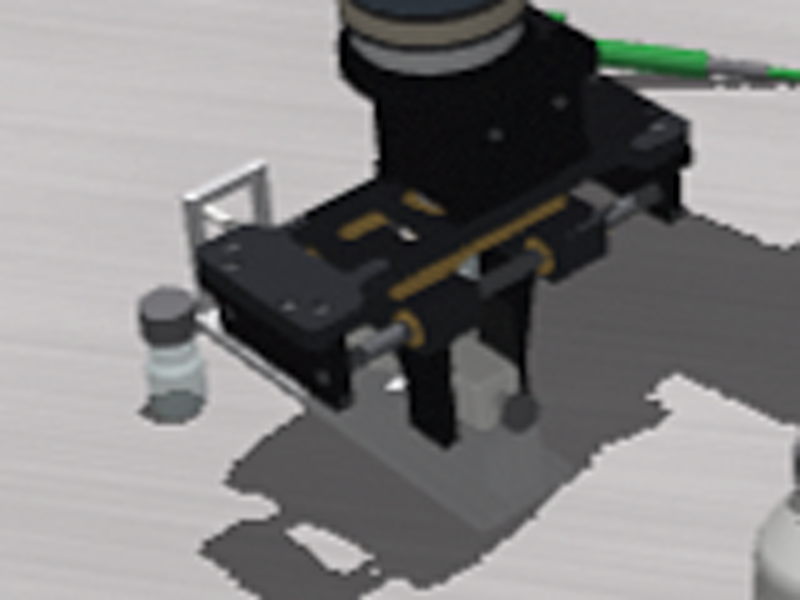

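The crop shows the pipette between the fingers, its button at (520,410) clear of the ledge. The weight on the sensor rose by about 1.3 N. Next I draw it back 43 mm.

move_arm:
  series: "3 0 0 0 0 0; 9 0 0 0 0 0; 15 0 0 0 0 0; 21 0 0 0 0 0; 27 0 0 0 0 0; 33 0 0 0 0 0; 39 0 0 0 0 0; 43 0 0 0 0 0"

```text
time: 8.32
position: [0.6262, -0.118, 0.0541]
tool_rot: [0.879, 0.477, 0.0, 0.0]
ft_force: [0.3, 0.6, -1.7]
grip_width: 0.0268
grip_force: 50.0
```

```bash
python3 - <<'E'
from h import *
c=shot('wrist','w4.png')
for t in ['pipette_collar','pipette_tip','rest_keeper','pipette_barrel']:
    for d in robot.tip_of(c,t)[:2]: print(t,round(d['p'],2),np.array(d['xyz']),proj(c,d['xyz']))
print(robot.get_obs()['ft_force'],robot.get_obs()['position'])
E
```

```text
pipette_barrel 0.65 [ 0.6257 -0.1209  0.0509] [312.8839 323.5257]
[-0.0583  0.0945 -1.8277] [ 0.6255 -0.119   0.0541]
```

View pics/w4.png

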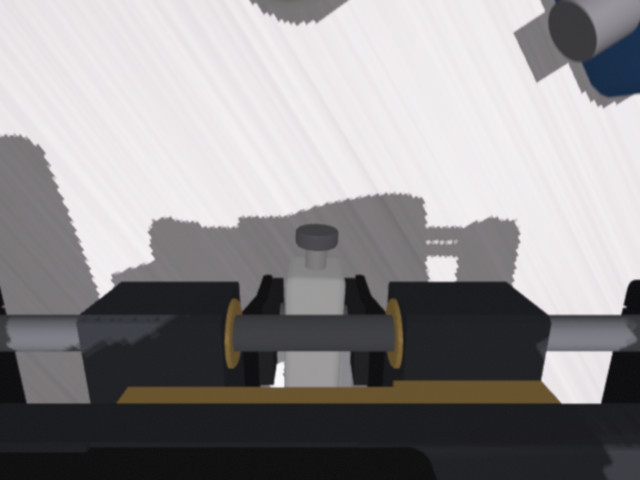

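The wrist view shows the pipette straight between the pads, its button at (317,235), and no unexpected forces. I lift it out.

move_arm:
  series: "0 0 -5 0 0 0; 0 0 -12 0 0 0; 0 0 -22 0 0 0; 0 0 -40 0 0 0; 0 0 -65 0 0 0; 0 0 -95 0 0 0; 0 0 -125 0 0 0; 0 0 -155 0 0 0"

```text
time: 9.23
position: [0.6254, -0.1191, 0.2116]
tool_rot: [0.879, 0.477, 0.0, 0.0]
ft_force: [0.8, 0.4, -1.5]
grip_width: 0.0265
grip_force: 50.0
```

move_arm:
  series: "0 0 -30 0 0 0; 0 0 -60 0 0 0; 0 0 -90 0 0 0; 0 0 -115 0 0 0; 0 0 -130 0 0 0; 0 0 -140 0 0 0; 0 0 -140 0 0 0"

```text
time: 9.82
position: [0.6264, -0.1193, 0.3528]
tool_rot: [0.879, 0.477, 0.002, 0.002]
ft_force: [0.1, 0.1, -1.4]
grip_width: 0.0267
grip_force: 50.0
```

move_arm:
  series: "0 0 0 0 0 0; 0 0 0 0 0 0; 0 0 0 0 0 0; 0 0 0 0 0 0"
  newtons: 22

```text
time: 10.15
position: [0.625, -0.1188, 0.3474]
tool_rot: [0.879, 0.477, -0.001, -0.001]
ft_force: [0.8, 0.2, -0.9]
grip_width: 0.0273
grip_force: 22.0
```

move_arm:
  series: "0 0 0 0 0 0; 0 0 0 0 0 0; 0 0 0 0 0 0; 0 0 0 0 0 0"
  newtons: 16

```text
time: 10.48
position: [0.6257, -0.1189, 0.3488]
tool_rot: [0.879, 0.477, -0.0, -0.0]
ft_force: [0.4, -0.4, -1.9]
grip_width: 0.0275
grip_force: 16.0
```

move_arm:
  series: "0 0 0 0 0 0; 0 0 0 0 0 0; 0 0 0 0 0 0; 0 0 0 0 0 0; 0 0 0 0 0 0; 0 0 0 0 0 0"
  newtons: 12

```text
time: 10.98
position: [0.6257, -0.1189, 0.3491]
tool_rot: [0.879, 0.477, 0.0, 0.0]
ft_force: [-0.1, 0.1, -1.7]
grip_width: 0.0274
grip_force: 12.0
```

move_arm:
  series: "0 0 0 0 0 0; 0 0 0 0 0 0; 0 0 0 0 0 0; 0 0 0 0 0 0; 0 0 0 0 0 0; 0 0 0 0 0 0"
  newtons: 9

```text
time: 11.48
position: [0.6257, -0.1189, 0.3491]
tool_rot: [0.879, 0.477, -0.0, 0.0]
ft_force: [0.2, -0.3, -0.8]
grip_width: 0.0277
grip_force: 9.0
```

move_arm:
  series: "0 0 0 0 0 0; 0 0 0 0 0 0; 0 0 0 0 0 0; 0 0 0 0 0 0; 0 0 0 0 0 0; 0 0 0 0 0 0"
  newtons: 6.5

```text
time: 11.98
position: [0.6257, -0.119, 0.3491]
tool_rot: [0.879, 0.477, -0.0, -0.0]
ft_force: [-0.5, -0.3, -0.6]
grip_width: 0.0283
grip_force: 6.5
```

```bash
python3 - <<'E'
from h import *
for n in('scene','top'):
    c=shot(n,n+'5.png')
    for t in ['pipette_collar','pipette_tip','pipette_grip','pipette_barrel']:
        for d in robot.tip_of(c,t):
            if d['xyz'][2]>.05: print(n,t,round(d['p'],2),np.array(d['xyz']),proj(c,d['xyz']))
    if n=='scene':
        u=proj(c,[.63,-.12,.3]).astype(int); print(u)
        cv2.imwrite('pics/s5c.png',cv2.resize(c['img'][max(u[1]-90,0):u[1]+120,u[0]-110:u[0]+110,::-1],None,fx=2.5,fy=2.5))
E
```

```text
scene pipette_collar 0.62 [ 0.6169 -0.1335  0.2873] [232.7556 215.2507]
scene pipette_tip 0.93 [ 0.5967 -0.1671  0.1637] [223.5564 265.2065]
scene pipette_grip 0.61 [ 0.6254 -0.1178  0.3376] [238.0193 192.7341]
scene pipette_barrel 0.79 [ 0.6116 -0.1395  0.2535] [231.746  229.9131]
scene pipette_barrel 0.65 [ 0.5973 -0.1651  0.1637] [224.4577 265.4834]
[237 213]
top pipette_collar 0.47 [ 0.5103 -0.2911  0.063 ] [405.7582 234.0641]
```

View pics/s5c.png

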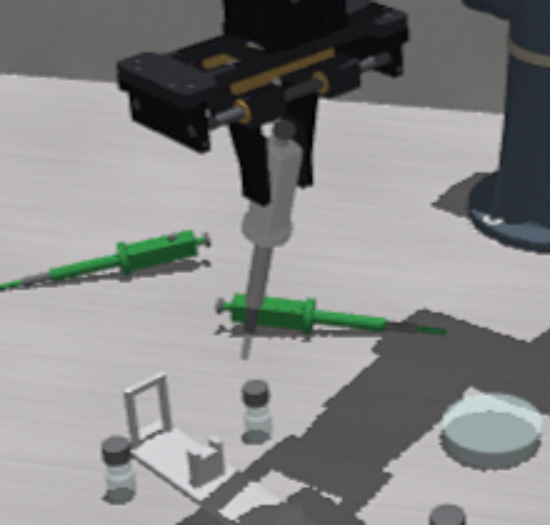

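The pipette has swung nearly upright. Its head is at (283,130) and its tip at (247,355), so it is about 18° short. I ease the grip further.

move_arm:
  series: "0 0 0 0 0 0; 0 0 0 0 0 0; 0 0 0 0 0 0; 0 0 0 0 0 0"
  newtons: 5

```text
time: 12.82
position: [0.6257, -0.1189, 0.3491]
tool_rot: [0.879, 0.477, 0.0, -0.0]
ft_force: [1.0, 0.6, -0.9]
grip_width: 0.0277
grip_force: 5.0
```

move_arm:
  series: "0 0 0 0 0 0; 0 0 0 0 0 0; 0 0 0 0 0 0; 0 0 0 0 0 0; 0 0 0 0 0 0; 0 0 0 0 0 0"
  newtons: 3.8

```text
time: 13.32
position: [0.6256, -0.1189, 0.3491]
tool_rot: [0.879, 0.477, 0.0, -0.0]
ft_force: [0.1, 0.1, -0.6]
grip_width: 0.0278
grip_force: 3.8
```

```bash
cat > ang.py <<'E'
from h import *
def look(n='scene'):
    c=shot(n); P={}
    o=robot.get_obs()['position']
    for t in ['pipette_collar','pipette_tip','pipette_grip','pipette_barrel']:
        L=[d for d in robot.tip_of(c,t) if np.linalg.norm(np.array(d['xyz'])-o)<.24]
        if L: P[t]=np.array(L[0]['xyz']); print(t,round(L[0]['p'],2),P[t])
    if 'pipette_grip' in P and 'pipette_tip' in P:
        d=P['pipette_grip']-P['pipette_tip']; d/=np.linalg.norm(d); print('tilt',np.arccos(d[2]),'axis',d)
    return c,P
if __name__=='__main__':
    look(); go(robot.get_obs()['position'],-33.4)
E
python3 ang.py
```

```text
pipette_collar 0.86 [ 0.6216 -0.1253  0.2864]
pipette_tip 0.93 [ 0.612  -0.1417  0.1562]
pipette_grip 0.89 [ 0.6302 -0.1177  0.3386]
pipette_barrel 0.72 [ 0.62   -0.1278  0.2506]
tilt 0.16365697576497593 axis [0.0984 0.1298 0.9866]
t 13.5667 pos [ 0.6257 -0.1189  0.3491] shift [0. 0. 0.] turn [ 0.   -0.    0.39]
```

move_arm:
  series: "0 0 0 0 0 0; 0 0 0 0 0 0; 0 0 0 0 0 0; 0 0 0 0 0 0"
  newtons: 3.3

```text
time: 13.9
position: [0.6257, -0.1189, 0.3491]
tool_rot: [0.879, 0.477, -0.0, -0.0]
ft_force: [0.2, 0.5, -1.1]
grip_width: 0.0279
grip_force: 3.3
```

move_arm:
  series: "0 0 0 0 0 0; 0 0 0 0 0 0; 0 0 0 0 0 0; 0 0 0 0 0 0; 0 0 0 0 0 0"
  newtons: 50

```text
time: 14.32
position: [0.6256, -0.1189, 0.3491]
tool_rot: [0.879, 0.477, -0.0, -0.0]
ft_force: [0.8, 0.5, -1.7]
grip_width: 0.0265
grip_force: 50.0
```

```bash
python3 ang.py; python3 -c "
from h import *
go([.43,.20,.375],5.5); go([.44,.293,.375],5.5)"
```

```text
pipette_collar 0.8 [ 0.6219 -0.1233  0.2837]
pipette_tip 0.71 [ 0.6128 -0.1413  0.1547]
pipette_barrel 0.69 [ 0.6213 -0.1287  0.2512]
t 14.5667 pos [ 0.6256 -0.1189  0.3491] shift [0. 0. 0.] turn [-0.    0.    0.39]
t 14.5667 pos [ 0.6256 -0.1189  0.3491] shift [ 160.9 -337.8  -25.9] turn [ -0.    -0.   -38.51]
t 14.5667 pos [ 0.6256 -0.1189  0.3491] shift [ 244.3 -380.1  -25.9] turn [ -0.    -0.   -38.51]
```

move_arm:
  series: "10 -21 -10 0 0 -3; 22 -46 -20 0 0 -6; 36 -74 -26 0 0 -9; 49 -102 -26 0 0 -12; 62 -130 -26 0 0 -15; 75 -158 -26 0 0 -18; 88 -185 -26 0 0 -21; 101 -212 -26 0 0 -24"

```text
time: 15.23
position: [0.5019, 0.0824, 0.3754]
tool_rot: [0.76, 0.65, 0.0, 0.0]
ft_force: [0.2, 0.5, -0.9]
grip_width: 0.0266
grip_force: 50.0
```

```bash
python3 -c "
from h import *
go([.43,.20,.375],5.5); go([.44,.293,.375],5.5)"
```

```text
t 15.2333 pos [0.5019 0.0824 0.3754] shift [105.1 -89.2   0.3] turn [  0.04  -0.01 -14.37]
t 15.2333 pos [0.5019 0.0824 0.3754] shift [198.6 -93.7   0.4] turn [  0.04  -0.01 -14.37]
```

move_arm:
  series: "20 -17 0 0 0 -2; 41 -35 0 0 0 -4; 62 -53 0 0 0 -6; 83 -71 0 0 0 -8; 105 -87 0 0 0 -10; 130 -90 0 0 0 -12; 155 -92 0 0 0 -14; 180 -93 0 0 0 -14"

```text
time: 15.9
position: [0.4386, 0.2749, 0.3756]
tool_rot: [0.675, 0.738, 0.0, 0.0]
ft_force: [0.2, 0.3, -1.1]
grip_width: 0.0266
grip_force: 50.0
```

move_arm:
  series: "10 0 0 0 1.5 0; 18 0 0 0 3 0; 18 0 0 0 4.5 0; 18 0 0 0 6 0; 18 0 0 0 7.8 0; 18 0 0 0 7.8 0; 18 0 0 0 7.8 0"

```text
time: 16.48
position: [0.4377, 0.2911, 0.3752]
tool_rot: [0.674, 0.735, 0.046, -0.05]
ft_force: [-0.1, 0.8, -1.3]
grip_width: 0.0265
grip_force: 50.0
```

```bash
cat > chk.py <<'E'
from ang import *
D={}
for n in('scene','top'):
    print(n);c,P=look(n)
    for t in('dish','fork_mid','stand'):
        for d in robot.tip_of(c,t)[:1]: print(t,round(d['p'],2),np.array(d['xyz']))
c,P=look('wrist'); cv2.imwrite('pics/w6.png',c['img'][:,:,::-1])
o=robot.get_obs(); print(o['time'],o['position'],R.from_quat(o['tool_rot']).as_matrix())
E
python3 chk.py; python3 -c "
from h import *
c=shot('scene'); cv2.imwrite('pics/s6.png',cv2.resize(c['img'][120:390,330:550,::-1],None,fx=2.2,fy=2.2))"
```

```text
scene
pipette_collar 0.78 [0.4392 0.2923 0.3107]
pipette_tip 0.68 [0.4397 0.2908 0.181 ]
pipette_grip 0.82 [0.4381 0.2926 0.3679]
pipette_barrel 0.77 [0.4412 0.2907 0.2758]
tilt 0.012884888376852812 axis [-0.0086  0.0096  0.9999]
dish 0.65 [0.5587 0.3066 0.0084]
fork_mid 0.75 [0.5679 0.222  0.166 ]
stand 0.6 [ 0.566   0.2233 -0.0036]
top
pipette_collar 0.5 [0.4362 0.2945 0.3091]
pipette_tip 0.5 [0.4378 0.2936 0.1807]
pipette_barrel 0.57 [0.4341 0.2902 0.2757]
dish 0.66 [0.5566 0.3032 0.0087]
fork_mid 0.65 [0.5675 0.2237 0.1694]
stand 0.6 [ 0.5723  0.2214 -0.0008]
pipette_collar 0.93 [0.4379 0.2923 0.3125]
pipette_tip 0.75 [0.4418 0.2947 0.1805]
pipette_grip 0.74 [0.4397 0.2871 0.3712]
pipette_barrel 0.39 [0.4361 0.2903 0.3719]
tilt 0.041323057008759316 axis [-0.011  -0.0398  0.9991]
17.5333 [0.4377 0.2915 0.3751] [[-0.0862  0.9962 -0.0118]
 [ 0.987   0.087   0.1352]
 [ 0.1357  0.     -0.9908]]
```

View pics/s6.png

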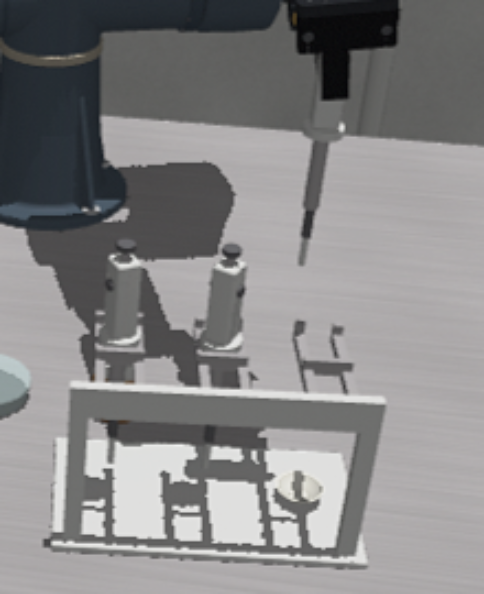

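The crop shows the pipette upright, with its collar at (325,130) and its tip at (302,263). The free fork's lips are at (299,327) and (337,330), with the dish behind at (299,488).

```bash
python3 -c "
from h import *
c=shot('scene')
a=ray(c,(330+299/2.2,120+327/2.2),.177);b=ray(c,(330+337/2.2,120+330/2.2),.177);print(a,b,(a+b)/2)
c=shot('top')
cv2.imwrite('pics/t6.png',cv2.resize(c['img'][150:250,150:280,::-1],None,fx=6,fy=6,interpolation=cv2.INTER_CUBIC))
for p in ([.44,.2935,.258],[.50,.2995,.258],[.558,.3055,.258]): print(tool(p).round(1))
"
```

```text
[0.5419 0.2885 0.177 ] [0.5406 0.32   0.177 ] [0.5413 0.3042 0.177 ]
[-14.1   2.5 116.3]
[-13.4  62.8 116.4]
[-12.5 121.1 116.5]
```

View pics/t6.png

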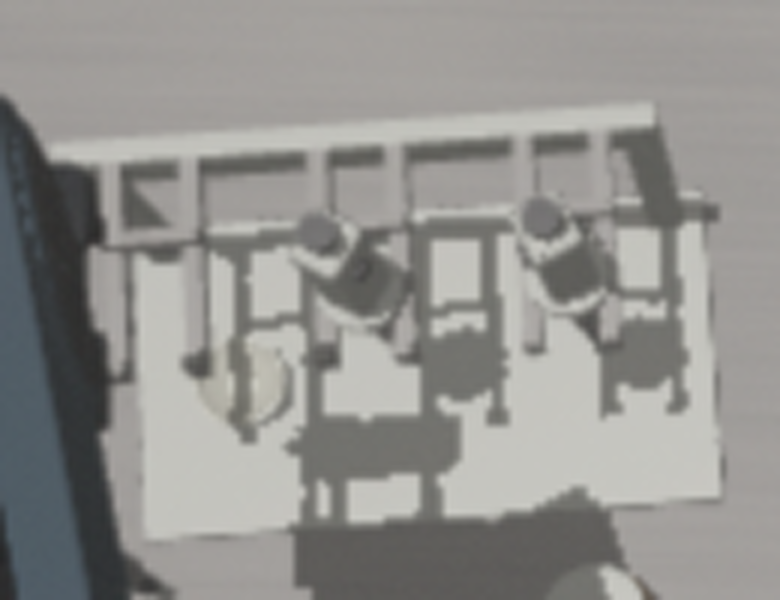

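In the top crop the free fork's prong ends are at (120,378) and (198,372), and its stop bar is at row 238. The middle fork's prong ends are at (322,362) and (405,355), and the right fork's at (535,350) and (610,343).

```bash
python3 -c "
from h import *
c=shot('top')
f=lambda u,v,z:ray(c,(150+u/6,150+v/6),z)
E=[(f(*a,.175)+f(*b,.175))/2 for a,b in (((120,378),(198,372)),((322,362),(405,355)),((535,350),(610,343)))]
for e in E: print(e)
d=E[0]-E[2]; print(np.linalg.norm(d), np.degrees(np.arctan2(-d[0],d[1])))
print('bar',f(157,238,.179),'rail',f(55,150,.17),f(655,108,.17),'dish',f(250,385,.02))
"
```

```text
[0.5291 0.3016 0.175 ]
[0.5384 0.2191 0.175 ]
[0.546 0.134 0.175]
0.16852004896371445 5.7324513893266085
bar [0.5856 0.305  0.179 ] rail [0.6241 0.3518 0.17  ] [0.6502 0.1045 0.17  ] dish [0.5577 0.3015 0.02  ]
```

```bash
python3 -c "
from h import *
for p in ([.44,.292,.257],[.50,.298,.257],[.5585,.304,.257]): print(tool(p).round(1))
"
```

```text
[-15.7   2.4 117. ]
[-15.   62.7 117.1]
[-14.1 121.5 117.3]
```

move_arm:
  series: "-2 0 15 0 0 0; -5 1 35 0 0 0; -8 1 57 0 0 0; -11 2 80 0 0 0; -13 2 98 0 0 0; -15 2 110 0 0 0; -16 2 117 0 0 0; -16 2 117 0 0 0"

```text
time: 18.4
position: [0.4389, 0.2914, 0.2555]
tool_rot: [0.674, 0.735, 0.044, -0.051]
ft_force: [0.1, 0.5, -2.3]
grip_width: 0.0269
grip_force: 50.0
```

```bash
python3 - <<'E'
from ang import *
for n in('scene','wrist','scene'): print(n); look(n)
for p in ([.50,.298,.257],[.5585,.304,.257]): print(tool(p).round(1))
print(robot.get_obs()['position'])
E
```

```text
scene
pipette_collar 0.64 [0.4376 0.2927 0.1908]
pipette_tip 0.62 [0.4396 0.2912 0.0599]
pipette_grip 0.79 [0.4384 0.2944 0.2467]
pipette_barrel 0.63 [0.44   0.2906 0.1543]
tilt 0.018293470315693228 axis [-0.0064  0.0171  0.9998]
wrist
pipette_collar 0.79 [0.4391 0.2931 0.1952]
pipette_grip 0.96 [0.44   0.289  0.2548]
scene
pipette_collar 0.9 [0.4394 0.2905 0.1919]
pipette_tip 0.88 [0.4418 0.2939 0.0636]
pipette_grip 0.72 [0.442  0.2903 0.1918]
pipette_barrel 0.63 [0.4383 0.2934 0.1556]
tilt 0.02811701312626348 axis [ 0.0016 -0.0281  0.9996]
[ 1.  60.7  0.2]
[  1.9 119.5   0.3]
[0.4396 0.2917 0.257 ]
```

move_arm:
  series: "0 10 0 0 0 0; 0 25 0 0 0 0; 1 40 0 0 0 0; 1 55 0 0 0 0; 1 70 0 0 0 0; 1 82 0 0 0 0; 1 90 0 0 0 0; 1 90 0 0 0 0"

```text
time: 19.82
position: [0.5317, 0.3005, 0.257]
tool_rot: [0.674, 0.735, 0.047, -0.049]
ft_force: [0.4, -0.1, -1.3]
grip_width: 0.0267
grip_force: 50.0
```

move_arm:
  series: "0 6 0 0 0 0; 0 12 0 0 0 0; 0 18 0 0 0 0; 1 24 0 0 0 0; 1 30 0 0 0 0; 1 30 0 0 0 0; 1 30 0 0 0 0"

```text
time: 20.4
position: [0.5592, 0.3041, 0.2572]
tool_rot: [0.674, 0.736, 0.046, -0.05]
ft_force: [0.4, -0.3, -1.6]
grip_width: 0.0267
grip_force: 50.0
```

```bash
python3 - <<'E'
from ang import *
for n in('scene','top','wrist'): print(n); c,P=look(n); n=='scene' and cv2.imwrite('pics/s7.png',cv2.resize(c['img'][170:390,370:530,::-1],None,fx=3.4,fy=2.7*1.0,interpolation=cv2.INTER_CUBIC))
print(tool([.5585,.304,.257]).round(1),tool([.5585,.304,.257-.022]).round(1))
o=robot.get_obs();print(o['position'],o['ft_force'],o['time'])
E
```

```text
scene
pipette_collar 0.56 [0.5598 0.3047 0.1934]
pipette_tip 0.9 [0.5603 0.3019 0.0634]
pipette_grip 0.92 [0.5606 0.3059 0.2482]
pipette_barrel 0.87 [0.5601 0.3049 0.1564]
tilt 0.021702405021578285 axis [0.0016 0.0216 0.9998]
top
wrist
pipette_collar 0.95 [0.5623 0.3087 0.1954]
pipette_grip 0.79 [0.5617 0.3029 0.2529]
[-0.1 -0.5  0.3] [-3.1 -0.5 22.1]
[0.559  0.3041 0.2573] [-0.7245 -0.1264 -1.6309] 21.15
```

View pics/s7.png

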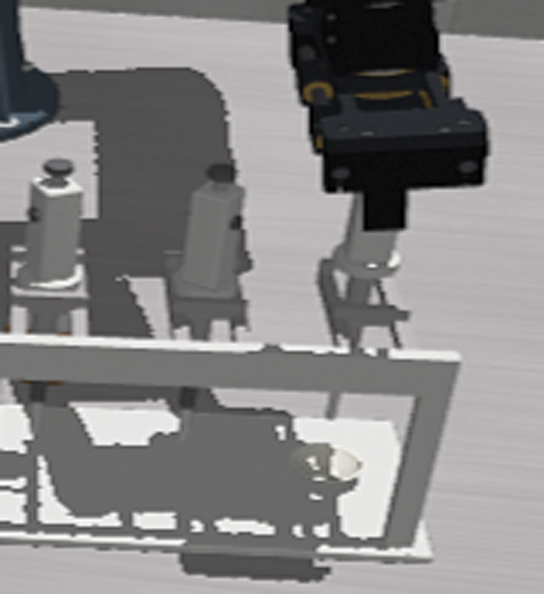

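The crop shows the barrel between the prongs with the collar at (370,262) above them. I lower it.

move_arm:
  series: "0 0 3 0 0 0; -1 0 7 0 0 0; -1 0 11 0 0 0; -2 0 14 0 0 0; -2 0 16 0 0 0; -2.5 0 18 0 0 0; -2.5 0 18 0 0 0"

```text
time: 21.73
position: [0.5587, 0.304, 0.2384]
tool_rot: [0.674, 0.736, 0.045, -0.05]
ft_force: [0.2, 0.4, -1.8]
grip_width: 0.0267
grip_force: 50.0
```

move_arm:
  series: "0 0 1 0 0 0; 0 0 1 0 0 0; -0.3 0 2 0 0 0; -0.3 0 2 0 0 0; -0.3 0 2 0 0 0"

```text
time: 22.15
position: [0.559, 0.3041, 0.2372]
tool_rot: [0.674, 0.736, 0.046, -0.05]
ft_force: [-0.4, 0.1, -1.9]
grip_width: 0.0267
grip_force: 50.0
```

```bash
python3 - <<'E'
from ang import *
look('scene')
o=robot.get_obs();print(o['position'],o['ft_force'],o['time'])
E
```

```text
pipette_collar 0.64 [0.56   0.3056 0.171 ]
pipette_tip 0.62 [0.5605 0.3017 0.0451]
pipette_grip 0.68 [0.5591 0.3047 0.2286]
pipette_barrel 0.55 [0.5583 0.3057 0.1393]
tilt 0.018039400289195 axis [-0.0076  0.0163  0.9998]
[0.5591 0.3041 0.2372] [ 0.2809 -0.1199 -0.7453] 22.4
```

move_arm:
  series: "0 0 0.5 0 0 0; 0 0 1 0 0 0; 0 0 1 0 0 0; 0 0 1 0 0 0; 0 0 1 0 0 0"

```text
time: 22.82
position: [0.559, 0.3042, 0.2361]
tool_rot: [0.674, 0.736, 0.046, -0.05]
ft_force: [0.4, 0.4, -0.9]
grip_width: 0.0266
grip_force: 50.0
```

move_arm:
  series: "-0.1 0 0.5 0 0 0; -0.1 0 1 0 0 0; -0.1 0 1 0 0 0; -0.1 0 1 0 0 0; -0.1 0 1 0 0 0"

```text
time: 23.23
position: [0.559, 0.3042, 0.2351]
tool_rot: [0.674, 0.736, 0.046, -0.05]
ft_force: [0.1, -0.5, -1.4]
grip_width: 0.0267
grip_force: 50.0
```

move_arm:
  series: "-0.1 0 0.5 0 0 0; -0.1 0 1 0 0 0; -0.1 0 1 0 0 0; -0.1 0 1 0 0 0; -0.1 0 1 0 0 0"

```text
time: 23.65
position: [0.559, 0.3043, 0.234]
tool_rot: [0.674, 0.736, 0.046, -0.05]
ft_force: [0.4, -0.0, -2.3]
grip_width: 0.0266
grip_force: 50.0
```

move_arm:
  series: "-0.1 0 0.5 0 0 0; -0.1 0 1 0 0 0; -0.1 0 1 0 0 0; -0.1 0 1 0 0 0; -0.1 0 1 0 0 0"

```text
time: 24.07
position: [0.559, 0.3043, 0.2331]
tool_rot: [0.674, 0.736, 0.046, -0.05]
ft_force: [0.3, 0.2, -1.5]
grip_width: 0.0263
grip_force: 50.0
```

move_arm:
  series: "-0.1 0 0.5 0 0 0; -0.1 0 1 0 0 0; -0.1 0 1 0 0 0; -0.1 0 1 0 0 0; -0.1 0 1 0 0 0"

```text
time: 24.48
position: [0.5592, 0.3043, 0.2327]
tool_rot: [0.674, 0.736, 0.046, -0.05]
ft_force: [-0.9, -2.0, 3.3]
grip_width: 0.0265
grip_force: 50.0
```

```bash
python3 - <<'E'
from ang import *
look('scene');look('wrist')
o=robot.get_obs();print(o['position'],o['ft_force'],o['time'])
E
```

```text
pipette_collar 0.79 [0.5575 0.306  0.1692]
pipette_tip 0.82 [0.5595 0.3017 0.0401]
pipette_grip 0.72 [0.5718 0.2246 0.2258]
pipette_barrel 0.84 [0.5613 0.3045 0.1309]
tilt 0.3979985504630381 axis [ 0.0611 -0.3827  0.9218]
pipette_collar 0.74 [0.5607 0.3077 0.171 ]
pipette_grip 0.95 [0.5592 0.307  0.2287]
[0.5592 0.3043 0.2326] [-0.6045 -2.5087  4.8679] 24.9833
```

move_arm:
  series: "0 0 0 0 0 0; 0 0 0 0 0 0; 0 0 0 0 0 0; 0 0 0 0 0 0"
  newtons: 8

```text
time: 25.32
position: [0.5595, 0.3045, 0.2325]
tool_rot: [0.674, 0.736, 0.047, -0.05]
ft_force: [-0.8, -2.4, 5.6]
grip_width: 0.0282
grip_force: 8.0
```

move_arm:
  series: "0 0 0 0 0 0; 0 0 0 0 0 0; 0 0 0 0 0 0; 0 0 0 0 0 0"
  newtons: 3

```text
time: 25.65
position: [0.5591, 0.3044, 0.2321]
tool_rot: [0.674, 0.736, 0.046, -0.05]
ft_force: [0.0, -1.1, 4.5]
grip_width: 0.0277
grip_force: 3.0
```

move_arm:
  series: "0 0 0 0 0 0; 0 0 0 0 0 0; 0 0 0 0 0 0; 0 0 0 0 0 0; 0 0 0 0 0 0; 0 0 0 0 0 0"
  jaw: 0.6

```text
time: 26.15
position: [0.5589, 0.3044, 0.2318]
tool_rot: [0.674, 0.736, 0.046, -0.05]
ft_force: [0.2, 0.0, -0.5]
grip_width: 0.0511
grip_force: 0.0
```

```bash
python3 - <<'E'
from ang import *
look('scene');c,P=look('wrist','w8.png') if 0 else look('wrist')
o=robot.get_obs();print(o['position'],o['ft_force'],o['time'],o['grip_width'],o['grip_force'])
E
```

```text
pipette_collar 0.71 [0.5596 0.3048 0.1684]
pipette_tip 0.62 [0.5585 0.3026 0.0383]
pipette_grip 0.78 [0.5605 0.3077 0.2237]
pipette_barrel 0.59 [0.5577 0.3059 0.1315]
tilt 0.029539077387979343 axis [0.0108 0.0275 0.9996]
pipette_collar 0.92 [0.5549 0.3085 0.1674]
pipette_grip 0.73 [0.5604 0.303  0.2286]
pipette_barrel 0.52 [0.5597 0.3029 0.0104]
[0.559  0.3043 0.2321] [-0.476   0.4256  0.1522] 26.65 0.051782619866627716 0.0
```

Released and hanging. I back straight up.

move_arm:
  series: "1 0 -5 0 0 0; 2 0 -12 0 0 0; 3.4 0 -25 0 0 0; 5.5 0 -40 0 0 0; 8.2 0 -60 0 0 0; 11 0 -80 0 0 0; 13.6 0 -99 0 0 0; 13.6 0 -99 0 0 0"

```text
time: 27.32
position: [0.5613, 0.3053, 0.3377]
tool_rot: [0.674, 0.736, 0.05, -0.048]
ft_force: [1.3, 0.1, 0.4]
grip_width: 0.0522
grip_force: 0.0
```

```bash
python3 - <<'E'
from ang import *
c,P=look('scene')
cv2.imwrite('pics/s9.png',cv2.resize(c['img'][170:390,370:530,::-1],None,fx=3.4,fy=2.7,interpolation=cv2.INTER_CUBIC))
c=shot('wrist')
for t in('pipette_collar','dish','neighbour_a'):
    for d in robot.tip_of(c,t)[:3]: print(t,round(d['p'],2),np.array(d['xyz']))
E
```

```text
pipette_collar 0.67 [0.5596 0.3055 0.1653]
pipette_grip 0.8 [0.5576 0.3049 0.2228]
pipette_barrel 0.97 [0.558  0.3071 0.1345]
pipette_collar 0.77 [0.5578 0.3085 0.1698]
dish 0.85 [0.5595 0.3023 0.007 ]
neighbour_a 0.94 [0.5666 0.2238 0.2318]
```

View pics/s9.png

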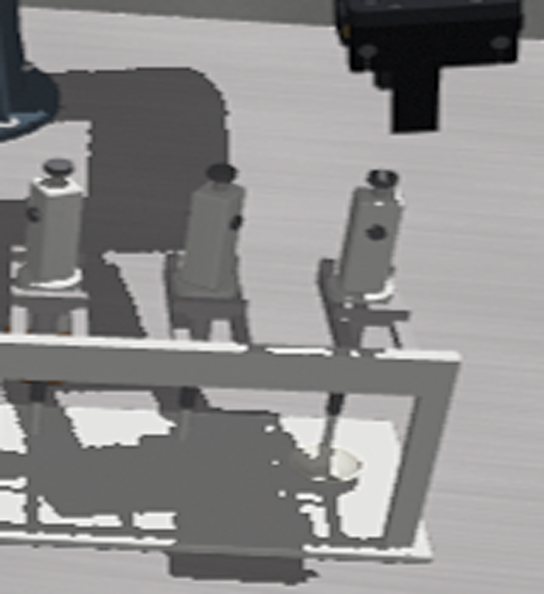

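The crop shows the pipette hanging on the free fork with its collar at (365,290), seated like the neighbours' collars, and the gripper well clear above. I'm handing in.

```bash
python3 -c "
from h import *
print(robot.hand_in())"
```

```text
the job is handed in; nothing more can be done
None
```

The pipette hangs released on the free fork, collar seated and upright over the dish, and the gripper is clear above it; I handed the job in after about 27 s, and the hand-in returned no verdict.

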